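# Fit the keyed lap to the lapping machine

### The job

Take the large lap by its grip block out of the wooden rack, put its arbor into the hub of the lapping machine, and turn it under a light push until the key slips into the keyway; then push it fully home against the lift-off spring, until the disc sits on the hub. The hub's set screw is still to be tightened by someone else, so do not let go: finish while still gripping the lap by its grip block and pressing it home. Leave the small lap and everything else on the bench where it is.

Things in the scene. Friction and masses are not known exactly. Their poses are not given: they have to be found in the camera images.
- lap_large: the large lap: a flat metal disc 120 mm across, 7 mm thick, on a keyed arbor pointing down, with a steel grip block on top; about 0.4 kg. It stands in either hole of the rack. Origin: centre of the arbor's lower end; z up along the arbor; x points to the key's side (a black witness dot 8 mm across on top of the disc, 50 mm from the axis, lies over the key). Overall height 87 mm.
- lap_large_foot (a point): centre of the large lap's arbor's lower end; axes as lap_large. The arbor is round, 18 mm in diameter, tapered to 13 mm over its lowest 5 mm. The key, 6 mm wide, reaches 13 mm from the axis and runs from 12 to 34 mm above the lower end, so the lowest 12 mm are a plain round nose.
- lap_large_shoulder (a point): centre of the disc's underside, 36 mm above the arbor's lower end: the shoulder that comes to rest on the hub's face; axes as lap_large. The disc's top is 7 mm higher, and on it lies a washer 42 mm across, 3 mm thick.
- lap_large_grip (a point): centre of the grip block on the large lap, 64 mm above the arbor's lower end; axes as lap_large. The block is 26 mm across its two flats (along y), 34 mm long (x), 36 mm high, standing on the washer (from 46 to 82 mm); above it only a screw head 16 mm across, 5 mm high.
- rack: fixed beech lap rack, a block 290 (x) x 110 (y) x 55 mm (z). Origin: centre of its underside. Two holes 31 mm across and 45 mm deep, at x = +67 and -67 mm; each lap stands with its arbor in a hole and its disc flat on the block's top, its x axis within 0.25 rad of the rack's.
- machine: fixed lapping machine, grey case 230 (x) x 190 (y) mm, deck 75 mm above the bench with a 6 mm high rim round its edge; control panel on its -x side. Origin: centre of its underside, z up. A steel hub 52 mm across stands 23 mm up from the deck's centre. A post 12 mm thick (collar 21 mm), 160 mm above the bench at its top, stands at x = +98, y = -76 mm.
- hub_mouth (a point): centre of the hub's flat upper face, 98 mm above the bench; axes as machine, not turning with the hub. Vertical bore 20 mm across, with a keyway 7.8 mm wide in its wall reaching 14.5 mm from the axis. The keyway points within 0.6 rad either way of the machine's +x axis; its angle is not reported: see it from above, or turn the lap under a light push until the key drops in.
- hub_spring (a point): top of the lift-off spring's plunger at rest, on the bore's axis 26 mm below the hub's face. It pushes the arbor's end up with 7 N, rising to 14 N when the lap is home (arbor end 36 mm below the face, disc on hub: a hard stop), and lifts the lap again if the push ceases. The hub is stiff to turn (0.35 N m) and stays put under a key that rubs on its face.
- lap_small: the smaller lap, standing in the other hole of the rack: same arbor and grip as the large one, disc 80 mm in diameter. Leave it in the rack.
- graver: a graver, 125 mm long, mushroom-shaped wooden handle 29 mm across, lying between the rack and the machine. Leave it alone.
- jar: a small amber glass jar with a steel cap, 42 mm in diameter, 45 mm tall, between the rack and the machine. Leave it alone.
- needle_file: a needle file, 160 mm long, 4 mm thick, lying beyond the rack. Leave it alone.
- ring_clamp: a wooden ring clamp, 120 x 26 x 24 mm, lying to the left of the machine. Leave it alone.
- hammer: a hammer, 240 mm long, lying to the right of the rack. Leave it alone.
- doming_block: a steel doming block, 52 mm cube, beyond the rack. Leave it alone.
- bench_block: a flat steel bench block, 75 x 75 x 20 mm, beyond the machine. Leave it alone.
Things that resemble listed ones, but are neither listed nor needed, are in the scene too. Leave any green look-alike of the lap_large alone.

How it is judged:
On the way, in this order (a step that is already met when the one before it is completed fails the run):
1. the large lap is gripped and lifted clear out of the rack (contact force between the fingers and lap_large above 2 N and z of lap_large_foot in the frame of rack above 0.06 m), for 0.1 s.
2. the arbor's nose has entered the hub's bore, upright (horizontal distance between lap_large_foot and hub_mouth below 0.003 m and z of lap_large_foot in the frame of hub_mouth below -0.006 m and angle between lap_large's own z axis and vertical below 0.12 rad), for 0.1 s.
At the end, for the whole second after the job is handed in: Large lap within 2 mm of fully home in the hub (arbor end 34 mm or more below the hub face), within 3 mm of the axis, upright within 0.06 rad, at rest, pressing on the machine with over 8 N, and the fingers still closed on its grip block (grasp point within 28 mm of its centre, over 2 N) (z of lap_large_foot in the frame of hub_mouth below -0.034 m and horizontal distance between lap_large_foot and hub_mouth below 0.003 m and angle between lap_large's own z axis and vertical below 0.06 rad and contact force between lap_large and machine above 8 N and contact force between the fingers and lap_large above 2 N and distance between the grasp point and lap_large_grip below 0.028 m and linear speed of lap_large below 0.02 m/s); the arm keeps its last pose, push and grip.
It fails at once if another thing on the bench is moved by more than 20 mm (distance of any of lap_small, graver, jar, needle_file, ring_clamp, hammer, doming_block, bench_block from where it was at the start of the episode above 0.02 m).
It also fails if it takes over 58 s, if anything falls off the work surface, if the arm or the gripper's body presses on something with over 40 N, if the wrist force passes 120 N, or if a joint passes its speed limit or range.

### The arm

A 6-joint arm with a two-finger parallel gripper is mounted at the origin on the work surface. World frame = base frame: x ahead of the robot, y to its left, z up, the work surface at z = 0. Lengths are in m, angles in rad, forces in N, time in s.
With the tool pointing down it reaches from about 0.15 to 0.775 m from the base axis. Payload 6.1 kg.
Tool frame: the origin (TCP) lies at the very end of the fingers, on their centre line; the grasp point (between the pads) lies 19 mm behind it; z points along the fingers, y is the line along which they close (so a half turn about z gives the same grasp; the last joint's range is limited). The gripper opens to 85 mm and grips with 20 to 120 N. Pads are 22 mm wide; open, the fingers measure 114 mm over their backs; the gripper's body (76 mm by 85 mm) begins 54 mm behind the grasp point. The pads swing forward as they close: fully open they stand 13 mm farther back than shut.
Start: joints at [-1.224, 0.126, -0.04, 1.405, 0, 1.571], TCP at [0.178, -0.494, 0.231] pointing down, gripper open.
Joint ranges: [-2.72, 2.72], [-0.95, 1.95], [-1.27, 1.35], [-1.78, 2.02], [-1.46, 1.47], [-3.14, 3.14]. Speed limits (rad/s): [2.39, 2.39, 3.01, 3.14, 3.14, 3.14].

### API

Orientations are given as a unit quaternion [x, y, z, w].
In Python, from rig import readout, camera, get_calibration, robot gives the robot as it stands.
- The arm moves only by the tool jog_arm, never from a script. Its argument "rows" is a list of rows, each an object of numbers: "x", "y", "z": the shift along the world's x, y, z in mm; "turn": the turn about the world's z in rad; "hand": the finger opening in mm, from 0 to 85.4. A call has 1 to 8 rows; each row shifts and turns the commanded pose from where the row before left it; what a row does not reach is not made up. A row lasts 1/10 s, in which the tool goes at most 50 mm and 8.59 degrees, less where a joint would pass 70% of its speed; a pose out of reach is approached as far as the arm can. A call is refused whole if a number of a shift passes 50 or a number of a turn 0.15, either way. A call with a gripper value outside its range is refused whole. The fingers move at their own pace and stop on an object; "force" is the grip in N (left out, the last holds). Time passes only in rows, so rows that do not move let the fingers close. It gives the time, the measured TCP pose, the force, the opening and the grip force at its end, in the units of the state.
- readout.observe(): the state, without advancing time (a new reading comes with each control period).
- camera(name): name is "scene" or "top" or "wrist"; returns the picture (420x560x3 uint8, red, green, blue); there is no depth.
- get_calibration(name): a dict with "fovy" (degrees; the focal length in pixels is half the picture's height over the tangent of half this angle, whatever the lens; pixels are square), "cx", "cy" (the principal point, pixels), "rvec" (rotation vector, rad) and "tvec" (3), from world to camera coordinates, as OpenCV has them. Camera axes: x right, y down, z forward; pixel columns grow to the right and rows downward; lengths in m; the calibration is good to about 2 mm. A picture is of the moment at which its call begins: read the wrist's pose just before it. get_calibration takes no time and is no camera call; for the wrist camera it gives the pose at the moment of the call.
- robot.close_job(): hands the job in; it is judged then, once.
The state is a dict: "t": time; "joint_positions": joint angles; "joint_velocities": joint speeds; "joint_torque": joint torques, N m; "eef_pos": TCP position; "ee_rot": TCP orientation; "wrist_force": force on the tool from outside, world axes, zero at the start; "ft_torque": the same for the moment, N m; "width": opening from 0.0 (shut) to 1.0 (fully open); "grasp_force": force on a finger pad.
Only numpy, scipy, OpenCV 4.12 (cv2) and the standard library are available. Lean on these libraries where they do the work, as an engineer would, in place of code of your own. Each camera call takes 0.05 s, during which the arm holds its last target. There are 200 camera calls.

## Working session

There is one attempt and no reset: what is moved stays moved. The work goes in short steps, Python scripts to look and compute and a tool call to move; the robot and the scene stay as the last step left them, time stands still between calls to the robot, and variables do not carry over. Pictures are saved under pics/ and viewed, at most 10 in all, crops included, and the job is handed in when it is done.

Besides the shell and the picture viewer there is one more tool, called after ">>>" as a command line: name --argument value ..., lists and objects as JSON in quotes. jog_arm: Moves the arm, as the interface text tells. Its arguments: {"type":"object","properties":{"rows":{"type":"array","items":{"type":"object","properties":{"x":{"type":"number"},"y":{"type":"number"},"z":{"type":"number"},"turn":{"type":"number"},"hand":{"type":"number"}}}},"force":{"type":"number"}},"required":["rows"]}

```bash
mkdir -p pics; cat > h.py <<'E'
import numpy as np, cv2
from rig import readout, camera, get_calibration, robot
def P(c):
    c=get_calibration(c) if isinstance(c,str) else c
    f=210/np.tan(np.radians(c['fovy'])/2)
    return f,c['cx'],c['cy'],cv2.Rodrigues(np.array(c['rvec'],float))[0],np.array(c['tvec'],float).ravel()
def ray(c,u,v,z):
    f,cx,cy,R,t=P(c); d=R.T@np.array([(u-cx)/f,(v-cy)/f,1]); o=-R.T@t
    return o+d*(z-o[2])/d[2]
def proj(c,p):
    f,cx,cy,R,t=P(c); q=R@np.array(p)+t; return np.array([f*q[0]/q[2]+cx,f*q[1]/q[2]+cy])
def shot(n,name):
    im=camera(n)[...,::-1].copy(); cv2.imwrite('pics/'+name,im); return im
E
python3 - <<'E'
from h import *
a=shot('top','top.png');b=shot('scene','scene.png')
for n in('top','scene','wrist'):print(get_calibration(n))
print(readout.observe())
E
```

```text
{'fovy': 51.021724234467456, 'cx': 277.41864483853095, 'cy': 215.7042844483865, 'rvec': array([ 2.1285162 , -2.09686092,  0.18734475]), 'tvec': array([-0.03599139,  0.53015637,  1.24268505])}
{'fovy': 50.49404155265714, 'cx': 281.7449125689057, 'cy': 209.248978904286, 'rvec': array([ 2.09572086,  1.18412551, -0.51031726]), 'tvec': array([-0.23177368, -0.24965474,  1.60172804])}
{'fovy': 69.5128653043901, 'cx': 277.6175032049459, 'cy': 205.9459321986933, 'rvec': array([-2.36574356,  1.66094939,  0.24857567]), 'tvec': array([-0.52474585, -0.03858575,  0.37918997])}
{'t': 0.1, 'joint_positions': array([-1.22398306e+00,  1.26330394e-01, -4.04775674e-02,  1.40542592e+00,
        2.61315442e-06,  1.57083177e+00]), 'joint_velocities': array([-0.00078712, -0.00228235,  0.0008627 , -0.00089724, -0.00045976,
        0.00074531]), 'joint_torque': array([-2.14779284e-03, -4.36895442e+01,  3.53612065e+01,  1.34853891e-02,
       -3.57938677e-05, -2.65744973e-05]), 'eef_pos': array([ 0.17832494, -0.4933968 ,  0.23061421]), 'ee_rot': array([ 9.85005510e-01,  1.72521386e-01, -1.22742292e-04, -7.08219077e-04]), 'wrist_force': array([-0.07388577,  0.61471017, -0.00763067]), 'ft_torque': array([-0.02683098, -0.06611525, -0.0028576 ]), 'grasp_force': 0.0, 'width': 0.9994443601848352}
```

View pics/top.png

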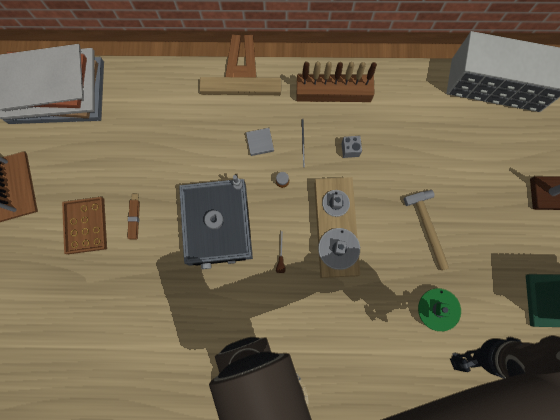

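View pics/scene.png

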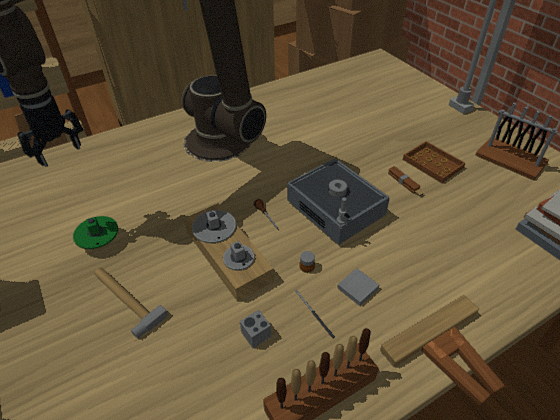

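Both views show three laps. In the top view they are the large grey lap at (340,248), the small grey lap at (336,201) and the green look-alike at (440,310). I choose (340,248): it stands in the rack and has the larger grey disc. The hub is near (213,219). I'll check both in close crops.

```bash
python3 - <<'E'
from h import *
im=cv2.imread('pics/top.png')
a=cv2.resize(im[170:290,300:380],None,fx=5,fy=5,interpolation=cv2.INTER_CUBIC)
b=cv2.resize(im[170:290,170:250],None,fx=5,fy=5,interpolation=cv2.INTER_CUBIC)
cv2.imwrite('pics/crop1.png',np.hstack([a,b]))
for n,u,v,z in [('lap disc',340,248,.062),('small',336,201,.062),('hub',213,219,.098),('green',440,310,.04)]: print(n,ray('top',u,v,z))
E
```

```text
lap disc [ 0.43658476 -0.20924094  0.062     ]
small [ 0.57469057 -0.19905109  0.062     ]
hub [0.50948828 0.15348879 0.098     ]
green [ 0.26702529 -0.49264519  0.04      ]
```

View pics/crop1.png

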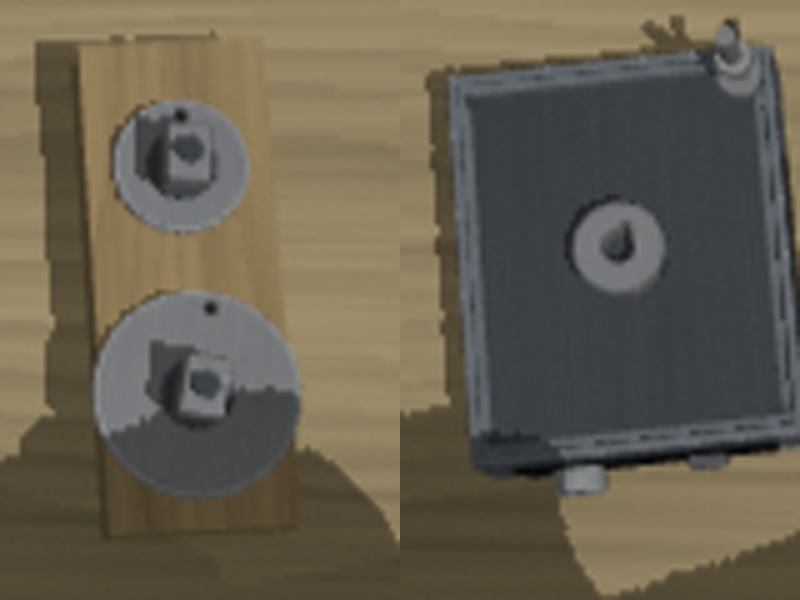

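The crop confirms it: the lap at (340,248) has a 120 mm class disc that is grey, not green, with its dot at about (342,232), so its yaw is near −0.1. The keyway points up and to the right in the image, at about (215,215). I'm moving above the lap to look from close by.

>>> jog_arm --rows '[{"x": 32,"y": 35,"turn": -0.056,"hand": 85},{"x": 32,"y": 35,"turn": -0.056},{"x": 32,"y": 35,"turn": -0.056},{"x": 32,"y": 35,"turn": -0.056},{"x": 32,"y": 35,"turn": -0.056},{"x": 32,"y": 35,"turn": -0.056},{"x": 32,"y": 35,"turn": -0.056},{"x": 32,"y": 35,"turn": -0.056}]'

```text
$.rows[0]: bad value
```

>>> jog_arm --rows '[{"x": 0},{"x": 0},{"x": 0}]'

```text
$.rows[0]: bad value
```

```bash
python3 - <<'E'
from h import *
o=readout.observe();print(o['t'],o['eef_pos'],o['ee_rot'])
c=get_calibration('wrist');f,cx,cy,R,t=P(c);print('cam',-R.T@t,R[2])
np.save('w1.npy',c,allow_pickle=True)
shot('wrist','w1.png')
print(proj(c,[.437,-.209,.062]),proj(c,[.487,-.214,.062]))
E
```

```text
0.1 [ 0.17832494 -0.4933968   0.23061421] [ 9.85005510e-01  1.72521386e-01 -1.22742292e-04 -7.08219077e-04]
cam [ 0.24730001 -0.46920053  0.37326353] [-0.27399066 -0.0974033  -0.95678718]
[  30.68552189 -268.71811755] [  46.59336056 -362.29096484]
```

View pics/w1.png

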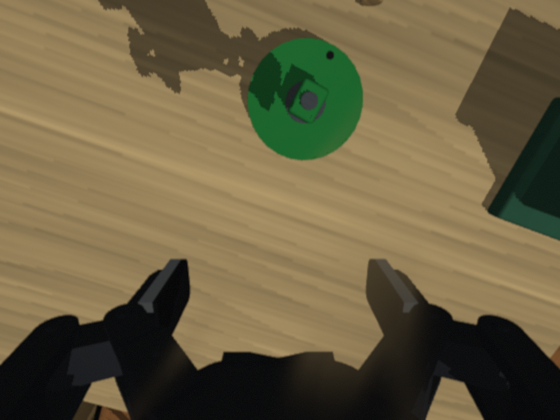

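The moves were refused, so the arm is still at its start pose and the wrist view shows only the green look-alike at (306,98). I'll resend with every field filled in.

>>> jog_arm --rows '[{"x": 32,"y": 35,"z": 0,"turn": -0.056,"hand": 85},{"x": 32,"y": 35,"z": 0,"turn": -0.056,"hand": 85},{"x": 32,"y": 35,"z": 0,"turn": -0.056,"hand": 85},{"x": 32,"y": 35,"z": 0,"turn": -0.056,"hand": 85},{"x": 32,"y": 35,"z": 0,"turn": -0.056,"hand": 85},{"x": 32,"y": 35,"z": 0,"turn": -0.056,"hand": 85},{"x": 32,"y": 35,"z": 0,"turn": -0.056,"hand": 85},{"x": 0,"y": 35,"z": 0,"turn": -0.056,"hand": 85}]'

```text
t: 0.95
eef_pos: [0.4051, -0.212, 0.2304]
ee_rot: [0.999, -0.051, 0.0, -0.0]
wrist_force: [0.7, -0.1, -0.3]
width: 0.993
grasp_force: 0.0
```

>>> jog_arm --rows '[{"x": 0,"y": 0,"z": 0,"turn": 0,"hand": 85},{"x": 0,"y": 0,"z": 0,"turn": 0,"hand": 85},{"x": 0,"y": 0,"z": 0,"turn": 0,"hand": 85}]'

```text
t: 1.25
eef_pos: [0.4024, -0.2142, 0.2312]
ee_rot: [0.999, -0.051, 0.0, 0.0]
wrist_force: [0.7, -0.3, 0.4]
width: 0.998
grasp_force: 0.0
```

```bash
python3 - <<'E'
from h import *
o=readout.observe();print(o['t'],o['eef_pos'],o['ee_rot'],o['wrist_force'])
c=get_calibration('wrist')
np.save('w1.npy',c,allow_pickle=True)
shot('wrist','w2.png')
print(proj(c,[.437,-.209,.062]),proj(c,[.487,-.214,.062]))
E
```

```text
1.25 [ 0.40235637 -0.21424692  0.23124879] [ 9.98714741e-01 -5.06837403e-02  3.68222696e-06  1.55251484e-04] [ 0.65808281 -0.28799439  0.36277141]
[268.23177612 154.22485938] [267.65255431 102.38644939]
```

View pics/w2.png

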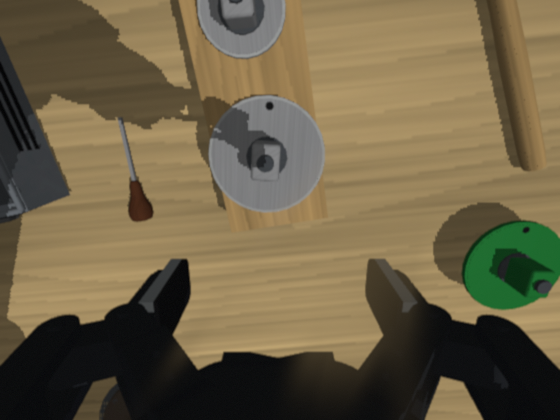

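The wrist view shows the grey lap centred at about (267,153), its dot at (269,105) and its grip block at (265,160). Next I'll measure its centre and yaw by mask.

```bash
cat > meas.py <<'E'
from h import *
im=cv2.imread('pics/w2.png');c=np.load('w1.npy',allow_pickle=True).item()
hsv=cv2.cvtColor(im,cv2.COLOR_BGR2HSV)
m=((hsv[...,1]<45)&(hsv[...,2]>70)).astype(np.uint8)*255
roi=np.zeros_like(m);cv2.circle(roi,(267,153),70,255,-1);m&=roi
cs,_=cv2.findContours(m,0,2);k=cv2.convexHull(max(cs,key=cv2.contourArea));e=cv2.fitEllipse(k);print(e)
ctr=ray(c,*e[0],.062)
g=cv2.cvtColor(im,cv2.COLOR_BGR2GRAY)[97:114,258:281].astype(float);w=np.clip(90-g,0,None)
yy,xx=np.mgrid[97:114,258:281];d=np.array([(w*xx).sum(),(w*yy).sum()])/w.sum()
dot=ray(c,*d,.062);print(d,ctr,dot,np.linalg.norm(dot-ctr),'yaw',np.arctan2(*(dot-ctr)[1::-1]))
s=ray(c,265,162,.106);print('screw',s)
o=readout.observe();q=o['ee_rot'];print('tool yaw',2*np.arctan2(q[1],q[0]))
E
python3 meas.py
```

```text
((266.165771484375, 153.265625), (116.07183837890625, 116.97156524658203), 141.61293029785156)
[269.14072913 105.46021168] [ 0.43818394 -0.20700538  0.062     ] [ 0.4840225 -0.2151317  0.062    ] 0.046553310523539206 yaw -0.17545822361982308
screw [ 0.43589073 -0.20731853  0.106     ]
tool yaw -0.10217859149401119
```

>>> jog_arm --rows '[{"x": 17,"y": 3.5,"z": 0,"turn": -0.035,"hand": 85},{"x": 17,"y": 3.5,"z": 0,"turn": -0.035,"hand": 85},{"x": 0,"y": 0,"z": -32,"turn": 0,"hand": 85},{"x": 0,"y": 0,"z": -32,"turn": 0,"hand": 85},{"x": 0,"y": 0,"z": -32,"turn": 0,"hand": 85},{"x": 0,"y": 0,"z": -32,"turn": 0,"hand": 85},{"x": 0,"y": 0,"z": -31,"turn": 0,"hand": 70},{"x": 0,"y": 0,"z": 0,"turn": 0,"hand": 60}]'

```text
t: 2.1
eef_pos: [0.4333, -0.2065, 0.0684]
ee_rot: [0.996, -0.086, -0.003, -0.001]
wrist_force: [0.1, 0.4, -0.1]
width: 0.707
grasp_force: 0.0
```

>>> jog_arm --rows '[{"x": 0,"y": 0,"z": 0,"turn": 0,"hand": 40},{"x": 0,"y": 0,"z": 0,"turn": 0,"hand": 10},{"x": 0,"y": 0,"z": 0,"turn": 0,"hand": 0},{"x": 0,"y": 0,"z": 0,"turn": 0,"hand": 0},{"x": 0,"y": 0,"z": 0,"turn": 0,"hand": 0},{"x": 0,"y": 0,"z": 0,"turn": 0,"hand": 0}]' --force 80

```text
t: 2.7
eef_pos: [0.4377, -0.2076, 0.0745]
ee_rot: [0.996, -0.086, 0.002, 0.001]
wrist_force: [-1.1, 0.1, 6.1]
width: 0.29
grasp_force: 80.5
```

Gripped at 80 N. Now lifting.

>>> jog_arm --rows '[{"x": 0,"y": 0,"z": 10,"turn": 0,"hand": 0},{"x": 0,"y": 0,"z": 20,"turn": 0,"hand": 0},{"x": 0,"y": 0,"z": 30,"turn": 0,"hand": 0},{"x": 0,"y": 0,"z": 30,"turn": 0,"hand": 0},{"x": 0,"y": 0,"z": 25,"turn": 0,"hand": 0},{"x": 0,"y": 0,"z": 5,"turn": 0,"hand": 0},{"x": 0,"y": 0,"z": 0,"turn": 0,"hand": 0}]'

```text
t: 3.4
eef_pos: [0.4368, -0.2068, 0.1929]
ee_rot: [0.996, -0.085, 0.001, 0.0]
wrist_force: [0.1, -0.1, -3.7]
width: 0.29
grasp_force: 79.2
```

```bash
python3 - <<'E'
from h import *
o=readout.observe();print(o['eef_pos'],o['wrist_force'])
im=cv2.imread('pics/top.png')
# hub face: bright grey ring
g=cv2.cvtColor(im,cv2.COLOR_BGR2GRAY)[200:240,193:235]
G=cv2.resize(g,None,fx=8,fy=8,interpolation=cv2.INTER_CUBIC)
_,m=cv2.threshold(G,115,255,0)
cs,_=cv2.findContours(m,0,2);k=cv2.convexHull(max(cs,key=cv2.contourArea));e=cv2.fitEllipse(k)
uv=(np.array(e[0])+.5)/8-.5+[193,200];print(e,uv,ray('top',*uv,.098))
# keyway
k=[(627-400)/5+170,225/5+170];q=ray('top',*k,.098)-ray('top',*uv,.098);print(q,np.arctan2(q[1],q[0]))
# machine yaw from deck front/back corners at rim height z=.081
a=[ray('top',170+(u-400)/5,170+v/5,.081) for u,v in((450,72),(770,45),(800,440),(475,470))];print(a)
for i,j in((3,0),(2,1)): d=a[j]-a[i];print('yaw',np.arctan2(d[1],d[0]))
E
```

```text
[ 0.43679034 -0.20683517  0.19292124] [ 0.10116019 -0.10300719 -3.66901733]
((165.36268615722656, 154.76620483398438), (130.93011474609375, 135.25726318359375), 62.21249771118164) [213.23283577 218.9082756 ] [0.50976161 0.15283938 0.098     ]
[ 0.01136495 -0.00566263  0.        ] -0.46224951673014947
[array([0.61410235, 0.25751837, 0.081     ]), array([0.63272769, 0.07085461, 0.081     ]), array([0.40221468, 0.04675821, 0.081     ]), array([0.38255691, 0.22968501, 0.081     ])]
yaw 0.11963288316645818
yaw 0.10415553154747001
```

>>> jog_arm --rows '[{"x": -2,"y": 30,"z": 0,"turn": 0,"hand": 0},{"x": -2,"y": 45,"z": 0,"turn": 0,"hand": 0},{"x": -2,"y": 50,"z": 0,"turn": 0,"hand": 0},{"x": -2,"y": 50,"z": 0,"turn": 0,"hand": 0},{"x": -2,"y": 50,"z": 0,"turn": 0,"hand": 0},{"x": -2,"y": 50,"z": 0,"turn": 0,"hand": 0},{"x": -2,"y": 50,"z": 0,"turn": 0,"hand": 0},{"x": -2,"y": 40,"z": 0,"turn": 0,"hand": 0}]'

```text
t: 4.2
eef_pos: [0.4087, 0.0258, 0.1907]
ee_rot: [0.999, -0.006, -0.002, -0.053]
wrist_force: [-0.7, 0.4, -4.3]
width: 0.291
grasp_force: 80.1
```

>>> jog_arm --rows '[{"x": 0,"y": 10,"z": 0,"turn": 0,"hand": 0},{"x": 0,"y": 0,"z": 0,"turn": 0,"hand": 0},{"x": 0,"y": 0,"z": 0,"turn": 0,"hand": 0},{"x": 0,"y": 0,"z": 0,"turn": 0,"hand": 0}]'

```text
t: 4.6
eef_pos: [0.4101, 0.0283, 0.1923]
ee_rot: [0.999, -0.004, -0.001, -0.054]
wrist_force: [0.2, 0.2, -3.7]
width: 0.291
grasp_force: 80.1
```

```bash
python3 - <<'E'
from h import *
o=readout.observe();print(o['t'],o['eef_pos'],o['ee_rot'],o['wrist_force'])
c=get_calibration('wrist')
np.save('w3.npy',c,allow_pickle=True)
shot('wrist','w3.png')
print(proj(c,[.5098,.1528,.098]))
E
```

```text
4.6 [0.41009046 0.02833791 0.19225927] [ 9.98521640e-01 -3.99455606e-03 -6.60936342e-04 -5.42046302e-02] [ 0.19127097  0.22707214 -3.70114845]
[127.21956145  79.14356263]
```

View pics/w3.png

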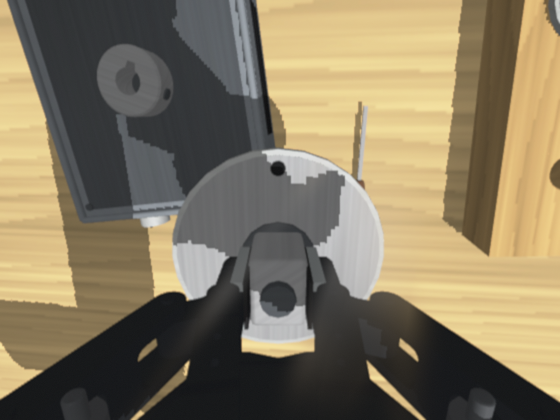

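The view shows the arm stopped short with the lap held at (278,245) and its dot at (278,168). The hub is at (128,80). The tool is tilted about 0.1 rad, so I'll check the joints.

```bash
python3 - <<'E'
from h import *
o=readout.observe()
for k in('t','joint_positions','joint_velocities','eef_pos','ee_rot','ft_torque'):print(k,np.round(o[k],4))
E
```

```text
t 4.65
joint_positions [-0.0089 -0.087  -0.3461  1.3134  0.1085  3.1406]
joint_velocities [ 0.0006 -0.0019 -0.0007 -0.0004  0.0039 -0.0002]
eef_pos [0.4101 0.0284 0.1923]
ee_rot [ 9.985e-01 -4.000e-03 -6.000e-04 -5.430e-02]
ft_torque [-0.2168 -0.0291  0.029 ]
```

>>> jog_arm --rows '[{"x": 0,"y": 20,"z": 0,"turn": 0,"hand": 0},{"x": 0,"y": 20,"z": 0,"turn": 0,"hand": 0},{"x": 0,"y": 0,"z": 0,"turn": 0,"hand": 0},{"x": 0,"y": 0,"z": 0,"turn": 0,"hand": 0}]'

```text
t: 5.05
eef_pos: [0.4102, 0.0456, 0.1924]
ee_rot: [0.998, 0.01, -0.001, -0.063]
wrist_force: [0.2, 0.5, -4.5]
width: 0.282
grasp_force: 80.2
```

```bash
python3 - <<'E'
from h import *
o=readout.observe()
for k in('t','joint_positions','joint_velocities','eef_pos','ee_rot'):print(k,np.round(o[k],4))
E
```

```text
t 5.05
joint_positions [ 0.0199 -0.0846 -0.3451  1.3121  0.1269  3.1406]
joint_velocities [-0.0058 -0.0003 -0.0018  0.0016 -0.0009 -0.0005]
eef_pos [0.4102 0.0456 0.1924]
ee_rot [ 0.9979  0.0104 -0.0015 -0.0634]
```

Joint 6 is at its +3.14 limit, since yaw = q1 − q6 + π, and that caused the tilt. Turning the long way round (+) reaches the keyway angle with q6 near −2.4.

>>> jog_arm --rows '[{"x": 0,"y": 0,"z": 0,"turn": 0.15,"hand": 0},{"x": 0,"y": 0,"z": 0,"turn": 0.15,"hand": 0},{"x": 0,"y": 0,"z": 0,"turn": 0.15,"hand": 0},{"x": 0,"y": 0,"z": 0,"turn": 0.15,"hand": 0},{"x": 0,"y": 0,"z": 0,"turn": 0.15,"hand": 0},{"x": 0,"y": 0,"z": 0,"turn": 0,"hand": 0},{"x": 0,"y": 0,"z": 0,"turn": 0,"hand": 0}]'

```text
t: 5.75
eef_pos: [0.4103, 0.0454, 0.1924]
ee_rot: [0.926, 0.373, -0.025, -0.059]
wrist_force: [0.3, 0.7, -4.2]
width: 0.291
grasp_force: 80.2
```

```bash
python3 - <<'E'
from h import *
o=readout.observe()
for k in('t','joint_positions','eef_pos','ee_rot'):print(k,np.round(o[k],4))
E
```

```text
t 5.75
joint_positions [ 0.0431 -0.0127 -0.2785  1.3907  0.0939  2.4139]
eef_pos [0.4103 0.0454 0.1924]
ee_rot [ 0.9255  0.3733 -0.0246 -0.0585]
```

The tilt stays in the commanded pose. It was caused by pushing tangentially at one joint-6 limit, so I'll go round to the opposite limit, where the mirror push should cancel it.

>>> jog_arm --rows '[{"x": 0,"y": 10,"z": 0,"turn": 0.15,"hand": 0},{"x": 0,"y": 10,"z": 0,"turn": 0.15,"hand": 0},{"x": 0,"y": 10,"z": 0,"turn": 0.15,"hand": 0},{"x": 0,"y": 10,"z": 0,"turn": 0.15,"hand": 0},{"x": 0,"y": 10,"z": 0,"turn": 0.15,"hand": 0},{"x": 0,"y": 0,"z": 0,"turn": 0.15,"hand": 0},{"x": 0,"y": 0,"z": 0,"turn": 0.15,"hand": 0},{"x": 0,"y": 0,"z": 0,"turn": 0.15,"hand": 0}]'

```text
t: 6.55
eef_pos: [0.4102, 0.0955, 0.1925]
ee_rot: [0.55, 0.833, -0.053, -0.034]
wrist_force: [-0.2, -0.1, -4.3]
width: 0.292
grasp_force: 80.2
```

>>> jog_arm --rows '[{"x": 0,"y": 0,"z": 0,"turn": 0.15,"hand": 0},{"x": 0,"y": 0,"z": 0,"turn": 0.15,"hand": 0},{"x": 0,"y": 0,"z": 0,"turn": 0.15,"hand": 0},{"x": 0,"y": 0,"z": 0,"turn": 0.15,"hand": 0},{"x": 0,"y": 0,"z": 0,"turn": 0.15,"hand": 0},{"x": 0,"y": 0,"z": 0,"turn": 0.15,"hand": 0},{"x": 0,"y": 0,"z": 0,"turn": 0.15,"hand": 0},{"x": 0,"y": 0,"z": 0,"turn": 0.15,"hand": 0}]'

```text
t: 7.35
eef_pos: [0.41, 0.0955, 0.1925]
ee_rot: [-0.016, 0.998, -0.063, 0.002]
wrist_force: [-0.5, -0.6, -3.2]
width: 0.292
grasp_force: 80.2
```

>>> jog_arm --rows '[{"x": 0,"y": 0,"z": 0,"turn": 0.15,"hand": 0},{"x": 0,"y": 0,"z": 0,"turn": 0.15,"hand": 0},{"x": 0,"y": 0,"z": 0,"turn": 0.15,"hand": 0},{"x": 0,"y": 0,"z": 0,"turn": 0.15,"hand": 0},{"x": 0,"y": 0,"z": 0,"turn": 0.15,"hand": 0},{"x": 0,"y": 0,"z": 0,"turn": 0.15,"hand": 0},{"x": 0,"y": 0,"z": 0,"turn": 0.15,"hand": 0},{"x": 0,"y": 0,"z": 0,"turn": 0.15,"hand": 0}]'

```text
t: 8.15
eef_pos: [0.4097, 0.0954, 0.1925]
ee_rot: [-0.576, 0.815, -0.051, 0.038]
wrist_force: [0.2, -0.2, -3.3]
width: 0.289
grasp_force: 80.2
```

>>> jog_arm --rows '[{"x": 0,"y": 0,"z": 0,"turn": 0.15,"hand": 0},{"x": 0,"y": 0,"z": 0,"turn": 0.15,"hand": 0},{"x": 0,"y": 0,"z": 0,"turn": 0.15,"hand": 0},{"x": 0,"y": 0,"z": 0,"turn": 0.15,"hand": 0},{"x": 0,"y": 0,"z": 0,"turn": 0.15,"hand": 0},{"x": 0,"y": 0,"z": 0,"turn": 0.15,"hand": 0},{"x": 0,"y": 0,"z": 0,"turn": 0.15,"hand": 0},{"x": 0,"y": 0,"z": 0,"turn": 0.15,"hand": 0}]'

```text
t: 8.95
eef_pos: [0.4097, 0.0952, 0.1925]
ee_rot: [0.936, -0.347, 0.021, -0.06]
wrist_force: [-0.9, -0.2, -3.8]
width: 0.29
grasp_force: 80.1
```

```bash
cat > st.py <<'E'
from h import *
from scipy.spatial.transform import Rotation as Ro
o=readout.observe();R=Ro.from_quat(o['ee_rot']).as_matrix()
print(o['t'],'q',np.round(o['joint_positions'],4),'p',np.round(o['eef_pos'],4),'toolz',np.round(R[:,2],4),'yaw',round(np.arctan2(R[1,0],R[0,0]),4),'F',np.round(o['wrist_force'],1),'T',np.round(o['ft_torque'],2),'g',o['grasp_force'])
E
python3 st.py
```

```text
8.95 q [ 0.1702 -0.1513 -0.4041  1.2207  0.0827 -2.2571] p [0.4097 0.0952 0.1925] toolz [ 0.0814  0.0978 -0.9919] yaw -0.7102 F [-0.9 -0.2 -3.8] T [-0.22  0.13  0.03] g 80.14651894569397
```

>>> jog_arm --rows '[{"x": 0,"y": 0,"z": 0,"turn": 0.15,"hand": 0},{"x": 0,"y": 0,"z": 0,"turn": 0.15,"hand": 0},{"x": 0,"y": 0,"z": 0,"turn": 0.15,"hand": 0},{"x": 0,"y": 0,"z": 0,"turn": 0.15,"hand": 0},{"x": 0,"y": 0,"z": 0,"turn": 0.15,"hand": 0},{"x": 0,"y": 0,"z": 0,"turn": 0.15,"hand": 0}]'

```text
t: 9.55
eef_pos: [0.4082, 0.1061, 0.1924]
ee_rot: [0.995, 0.086, -0.006, -0.058]
wrist_force: [0.1, 0.3, -3.8]
width: 0.285
grasp_force: 80.2
```

>>> jog_arm --rows '[{"x": 0,"y": -20,"z": 0,"turn": 0,"hand": 0},{"x": 0,"y": -20,"z": 0,"turn": 0,"hand": 0},{"x": 0,"y": 0,"z": 0,"turn": 0,"hand": 0}]'

```text
t: 9.85
eef_pos: [0.4042, 0.0888, 0.1925]
ee_rot: [0.996, 0.071, -0.004, -0.049]
wrist_force: [-0.4, -0.1, -3.1]
width: 0.287
grasp_force: 80.4
```

```bash
python3 st.py
```

```text
9.85 q [ 0.1453 -0.0817 -0.3403  1.3137  0.0994 -3.1396] p [0.4042 0.0888 0.1925] toolz [-0.0159  0.098  -0.9951] yaw 0.1434 F [-0.4 -0.1 -3.1] T [-0.19 -0.04  0.01] g 80.3806722164154
```

This works: the tilt has dropped from 0.127 to 0.099. I'll keep going.

>>> jog_arm --rows '[{"x": 0,"y": -20,"z": 0,"turn": 0,"hand": 0},{"x": 0,"y": -20,"z": 0,"turn": 0,"hand": 0},{"x": 0,"y": -20,"z": 0,"turn": 0,"hand": 0},{"x": 0,"y": -20,"z": 0,"turn": 0,"hand": 0},{"x": 0,"y": -20,"z": 0,"turn": 0,"hand": 0},{"x": 0,"y": -20,"z": 0,"turn": 0,"hand": 0},{"x": 0,"y": -20,"z": 0,"turn": 0,"hand": 0},{"x": 0,"y": 0,"z": 0,"turn": 0,"hand": 0}]'

```text
t: 10.65
eef_pos: [0.3971, 0.031, 0.1923]
ee_rot: [1.0, 0.025, -0.002, -0.018]
wrist_force: [0.1, -0.9, -3.9]
width: 0.291
grasp_force: 80.4
```

```bash
python3 st.py
```

```text
10.65 q [ 0.0519 -0.1092 -0.3623  1.3198  0.0352 -3.1406] p [0.3971 0.031  0.1923] toolz [-0.004   0.0351 -0.9994] yaw 0.0509 F [ 0.1 -0.9 -3.9] T [-0.05  0.   -0.  ] g 80.38967370986938
```

>>> jog_arm --rows '[{"x": 0,"y": -20,"z": 0,"turn": 0,"hand": 0},{"x": 0,"y": -20,"z": 0,"turn": 0,"hand": 0},{"x": 0,"y": -20,"z": 0,"turn": 0,"hand": 0},{"x": 0,"y": -15,"z": 0,"turn": 0,"hand": 0},{"x": 0,"y": 0,"z": 0,"turn": 0,"hand": 0}]'

```text
t: 11.15
eef_pos: [0.3962, 0.0009, 0.1923]
ee_rot: [1.0, 0.001, -0.001, -0.0]
wrist_force: [-0.6, 0.5, -3.2]
width: 0.287
grasp_force: 80.3
```

```bash
python3 st.py
```

```text
11.15 q [ 2.0000e-03 -1.1280e-01 -3.6510e-01  1.3208e+00  4.0000e-04 -3.1406e+00] p [0.3962 0.0009 0.1923] toolz [-2.4e-03  4.0e-04 -1.0e+00] yaw 0.001 F [-0.6  0.5 -3.2] T [ 0.04 -0.09  0.02] g 80.3337550163269
```

The tool is vertical again. Next I'll turn to about −0.45 and move to a spot where the hub is visible.

>>> jog_arm --rows '[{"x": 0,"y": 0,"z": 0,"turn": -0.1,"hand": 0},{"x": 0,"y": 0,"z": 0,"turn": -0.1,"hand": 0},{"x": 5,"y": 30,"z": 0,"turn": -0.1,"hand": 0},{"x": 6,"y": 40,"z": 0,"turn": -0.1,"hand": 0},{"x": 6,"y": 40,"z": 0,"turn": -0.05,"hand": 0},{"x": 6,"y": 40,"z": 0,"turn": 0,"hand": 0},{"x": 6,"y": 30,"z": 0,"turn": 0,"hand": 0},{"x": 4,"y": 11,"z": 0,"turn": 0,"hand": 0}]'

```text
t: 11.95
eef_pos: [0.4294, 0.1952, 0.192]
ee_rot: [0.975, -0.22, -0.001, -0.001]
wrist_force: [-1.1, -0.8, -3.8]
width: 0.287
grasp_force: 80.8
```

>>> jog_arm --rows '[{"x": 0,"y": 0,"z": 0,"turn": 0,"hand": 0},{"x": 0,"y": 0,"z": 0,"turn": 0,"hand": 0},{"x": 0,"y": 0,"z": 0,"turn": 0,"hand": 0}]'

```text
t: 12.25
eef_pos: [0.429, 0.1914, 0.1923]
ee_rot: [0.975, -0.223, -0.001, -0.0]
wrist_force: [-0.2, 0.1, -3.7]
width: 0.291
grasp_force: 80.9
```

```bash
python3 st.py; python3 - <<'E'
from h import *
c=get_calibration('wrist')
np.save('w4.npy',c,allow_pickle=True)
im=shot('wrist','w4.png')
u,v=proj(c,[.5098,.1528,.098]).astype(int);print(u,v)
y0=max(v-60,0);x0=u-60
a=cv2.resize(im[y0:y0+120,x0:x0+120],(480,480),interpolation=cv2.INTER_CUBIC)
print(x0,y0);cv2.imwrite('pics/w4c.png',np.hstack([a,cv2.resize(im,(320,240)).repeat(2,0)]) if 0 else a)
E
```

```text
12.25 q [ 4.1840e-01  2.5600e-02 -2.3370e-01  1.3129e+00  2.0000e-03 -2.2741e+00] p [0.429  0.1914 0.1923] toolz [-0.0021  0.0012 -1.    ] yaw -0.4491 F [-0.2  0.1 -3.7] T [-0.01  0.01 -0.04] g 80.89505910873413
275 91
215 31
```

View pics/w4c.png

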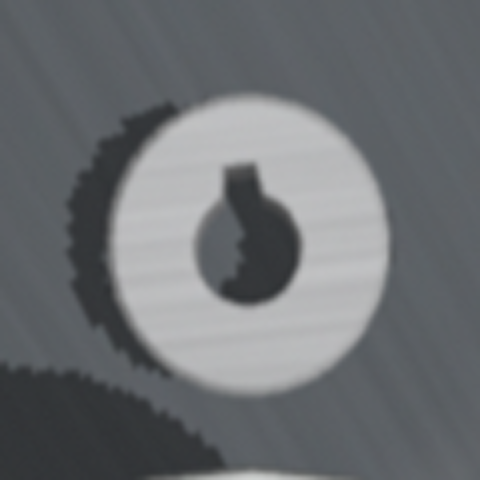

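The crop shows the hub face centred at about (249,246), the bore at (248,251), and the keyway pointing up and slightly left with its tip at (240,170). That puts the keyway yaw near −0.36. Next I'll measure the hub centre and the lap's position in the hand.

```bash
cat > m2.py <<'E'
from h import *
im=cv2.imread('pics/w4.png');c=np.load('w4.npy',allow_pickle=True).item()
g=cv2.cvtColor(im,cv2.COLOR_BGR2GRAY)
m=(g>135).astype(np.uint8)*255; roi=np.zeros_like(m);roi[40:142,225:330]=255;m&=roi
cs,h=cv2.findContours(m,cv2.RETR_CCOMP,cv2.CHAIN_APPROX_NONE)
i=max(range(len(cs)),key=lambda j:cv2.contourArea(cs[j]));e=cv2.fitEllipse(cs[i]);H=ray(c,*e[0],.098);print('hub',e,H)
d=(g<150).astype(np.uint8);n,l,s,ce=cv2.connectedComponentsWithStats(d)
# bore: rays of hole contour pixels to z=.098
hole=[k for k in range(len(cs)) if h[0][k][3]==i]; k=max(hole,key=lambda j:cv2.contourArea(cs[j]))
W=np.array([ray(c,*p[0],.098)[:2] for p in cs[k]])
r=np.linalg.norm(W-H[:2],axis=1)
# circle fit on bore wall excluding keyway
ctr=H[:2]
for _ in range(5):
    r=np.linalg.norm(W-ctr,axis=1);q=W[r<11.3e-3]
    A=np.c_[2*q,np.ones(len(q))];s=np.linalg.lstsq(A,(q**2).sum(1),rcond=None)[0];ctr=s[:2]
print('bore',ctr,np.sqrt(s[2]+ctr@ctr),len(q),len(W))
r=np.linalg.norm(W-ctr,axis=1);t=W[r>12.3e-3]-ctr;print('keyway ang',np.arctan2(t[:,1],t[:,0]).mean(),r.max(),len(t))
# lap in hand
np.savetxt('hub.txt',np.r_[ctr,H[:2]])
o=np.array([.429,.1914]);yw=-.449;u=np.array([np.cos(yw),np.sin(yw)]);n=np.array([-u[1],u[0]])
b=g[150:190,255:300].astype(float);w=np.clip(70-b,0,None);yy,xx=np.mgrid[150:190,255:300]
k=cv2.connectedComponentsWithStats((b<70).astype(np.uint8));print(k[2],k[3]+[255,150])
print('front edge px', [int(np.argmax(g[142:175,x]>150))+142 for x in (260,270,277,284,295)])
for z in (.178,.180,.182):
    for p in ((277.6,148),):
        v=ray(c,*p,z)[:2]-o;print(z,'edge',v@u,v@n)
E
python3 m2.py
```

```text
hub ((277.1626281738281, 91.68329620361328), (68.17558288574219, 73.2663345336914), 178.386962890625) [0.50896853 0.15203335 0.098     ]
bore [0.50839054 0.15273456] 0.010170865852386616 74 92
keyway ang -0.344753513904567 0.015011851084348833 16
[[   0    0   45   40 1654]
 [  16   12   14   13  146]] [[276.94860943 169.62877872]
 [277.58219178 168.04109589]]
front edge px [151, 150, 149, 150, 151]
0.178 edge 0.05704936519509024 -0.0011411757885113518
0.18 edge 0.057267534833900235 -0.0011434051329275697
0.182 edge 0.05748570447271017 -0.0011456344773437903
```

View pics/w4.png

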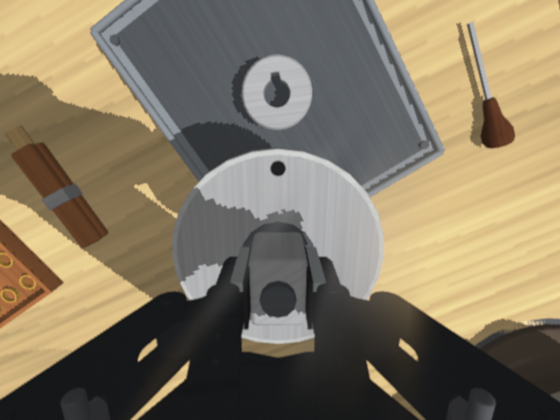

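The view shows the held lap's disc from column 174 to 383, its dot at (277.6,168) and its front edge at row 149. The hub is at (277,92).

```bash
python3 - <<'E'
from h import *
im=cv2.imread('pics/w4.png');c=np.load('w4.npy',allow_pickle=True).item()
o=np.array([.429,.1914]);yw=-.449;u=np.array([np.cos(yw),np.sin(yw)]);n=np.array([-u[1],u[0]])
hub=np.loadtxt('hub.txt')[:2]
for z in (.177,.180,.183):
    D=ray(c,277.58,168.04,z)[:2];L=ray(c,174,245,z)[:2];Rr=ray(c,383,245,z)[:2];E=ray(c,277.6,148.5,z)[:2]
    print(z,'dot',(D-o)@u,(D-o)@n,'width',np.linalg.norm(L-Rr),'mid n',((L+Rr)/2-o)@n,'edge',(E-o)@u)
    # circle fit through disc rim points, sampled
g=cv2.cvtColor(im,cv2.COLOR_BGR2GRAY)
E
```

```text
0.177 dot 0.04654247244749517 -0.0011239686002601913 width 0.11867937507362143 mid n -0.0015995356924607743 edge 0.056685712452007826
0.18 dot 0.04706742876835577 -0.0011276185968005072 width 0.11642282891776622 mid n -0.0015941433504053214 edge 0.057017807214354996
0.183 dot 0.04759238508921632 -0.0011312685933408473 width 0.11416628276191096 mid n -0.0015887510083497946 edge 0.05734990197670216
```

>>> jog_arm --rows '[{"x": 13,"y": -6,"z": 0,"turn": 0.02,"hand": 0},{"x": 20,"y": -9,"z": 0,"turn": 0.03,"hand": 0},{"x": 20,"y": -9,"z": 0,"turn": 0.03,"hand": 0},{"x": 20,"y": -9,"z": 0,"turn": 0.024,"hand": 0},{"x": 10,"y": -6,"z": 0,"turn": 0,"hand": 0},{"x": 0,"y": 0,"z": -15,"turn": 0,"hand": 0},{"x": 0,"y": 0,"z": -10,"turn": 0,"hand": 0},{"x": 0,"y": 0,"z": 0,"turn": 0,"hand": 0}]'

```text
t: 13.1
eef_pos: [0.5108, 0.1528, 0.1657]
ee_rot: [0.985, -0.171, -0.003, 0.0]
wrist_force: [-0.3, 0.2, -3.4]
width: 0.289
grasp_force: 80.8
```

>>> jog_arm --rows '[{"x": 0,"y": 0,"z": -4,"turn": 0,"hand": 0},{"x": 0,"y": 0,"z": -4,"turn": 0,"hand": 0},{"x": 0,"y": 0,"z": -4,"turn": 0,"hand": 0},{"x": 0,"y": 0,"z": -4,"turn": 0,"hand": 0},{"x": 0,"y": 0,"z": -2,"turn": 0,"hand": 0},{"x": 0,"y": 0,"z": 0,"turn": 0,"hand": 0}]'

```text
t: 13.7
eef_pos: [0.512, 0.1535, 0.1489]
ee_rot: [0.985, -0.171, -0.001, -0.0]
wrist_force: [-0.4, 0.1, -4.2]
width: 0.29
grasp_force: 80.9
```

```bash
python3 st.py
```

```text
13.7 q [ 2.9020e-01  1.5760e-01 -1.8310e-01  1.2322e+00  2.0000e-03 -2.5077e+00] p [0.512  0.1535 0.1489] toolz [-0.0025  0.0013 -1.    ] yaw -0.3437 F [-0.4  0.1 -4.2] T [0.04 0.03 0.02] g 80.89474439620972
```

>>> jog_arm --rows '[{"x": 0,"y": 0,"z": -2,"turn": 0,"hand": 0},{"x": 0,"y": 0,"z": -2,"turn": 0,"hand": 0},{"x": 0,"y": 0,"z": 0,"turn": 0,"hand": 0},{"x": 0,"y": 0,"z": 0,"turn": 0,"hand": 0}]'

```text
t: 14.1
eef_pos: [0.5121, 0.1535, 0.1453]
ee_rot: [0.985, -0.171, -0.001, -0.001]
wrist_force: [-0.4, -0.2, -4.1]
width: 0.286
grasp_force: 80.9
```

>>> jog_arm --rows '[{"x": 0,"y": 0,"z": -2,"turn": 0,"hand": 0},{"x": 0,"y": 0,"z": -2,"turn": 0,"hand": 0},{"x": 0,"y": 0,"z": 0,"turn": 0,"hand": 0}]'

```text
t: 14.4
eef_pos: [0.512, 0.1534, 0.1409]
ee_rot: [0.985, -0.171, -0.001, -0.0]
wrist_force: [0.1, 0.2, -2.5]
width: 0.289
grasp_force: 80.9
```

>>> jog_arm --rows '[{"x": 0,"y": 0,"z": -2,"turn": 0,"hand": 0},{"x": 0,"y": 0,"z": -2,"turn": 0,"hand": 0},{"x": 0,"y": 0,"z": 0,"turn": 0,"hand": 0}]'

```text
t: 14.7
eef_pos: [0.512, 0.1535, 0.1369]
ee_rot: [0.985, -0.171, -0.001, -0.0]
wrist_force: [-1.0, -0.6, -3.4]
width: 0.288
grasp_force: 80.9
```

```bash
python3 st.py
```

```text
14.7 q [ 2.9010e-01  1.6160e-01 -2.0490e-01  1.2063e+00  2.1000e-03 -2.5077e+00] p [0.512  0.1535 0.1369] toolz [-0.0025  0.0014 -1.    ] yaw -0.3438 F [-1.  -0.6 -3.4] T [ 0.   -0.03  0.04] g 80.87766766548157
```

There's no contact and the arbor is about 16 mm in, so the key is already in the keyway. Pressing on.

>>> jog_arm --rows '[{"x": 0,"y": 0,"z": -3,"turn": 0,"hand": 0},{"x": 0,"y": 0,"z": -3,"turn": 0,"hand": 0},{"x": 0,"y": 0,"z": -3,"turn": 0,"hand": 0},{"x": 0,"y": 0,"z": 0,"turn": 0,"hand": 0}]'

```text
t: 15.1
eef_pos: [0.5121, 0.1535, 0.1279]
ee_rot: [0.985, -0.171, -0.001, -0.0]
wrist_force: [0.7, -0.0, -3.8]
width: 0.291
grasp_force: 80.9
```

>>> jog_arm --rows '[{"x": 0,"y": 0,"z": -3,"turn": 0,"hand": 0},{"x": 0,"y": 0,"z": -3,"turn": 0,"hand": 0},{"x": 0,"y": 0,"z": 0,"turn": 0,"hand": 0},{"x": 0,"y": 0,"z": 0,"turn": 0,"hand": 0}]'

```text
t: 15.5
eef_pos: [0.5124, 0.1535, 0.1232]
ee_rot: [0.985, -0.171, -0.001, -0.001]
wrist_force: [-2.7, -0.4, 4.9]
width: 0.289
grasp_force: 82.1
```

```bash
python3 st.py
```

```text
15.5 q [ 2.9000e-01  1.6610e-01 -2.3000e-01  1.1750e+00  1.9000e-03 -2.5077e+00] p [0.5124 0.1535 0.1232] toolz [-8.0e-04  1.7e-03 -1.0e+00] yaw -0.3439 F [-2.7 -0.4  4.9] T [-0.29  0.68  0.  ] g 82.1061623096466
```

>>> jog_arm --rows '[{"x": 0,"y": 0,"z": -2,"turn": 0,"hand": 0},{"x": 0,"y": 0,"z": -2,"turn": 0,"hand": 0},{"x": 0,"y": 0,"z": -2,"turn": 0,"hand": 0},{"x": 0,"y": 0,"z": 0,"turn": 0,"hand": 0},{"x": 0,"y": 0,"z": 0,"turn": 0,"hand": 0}]' --force 110

```text
t: 16.0
eef_pos: [0.5124, 0.1535, 0.1179]
ee_rot: [0.985, -0.171, -0.0, -0.001]
wrist_force: [-3.7, -1.6, 8.9]
width: 0.28
grasp_force: 109.8
```

>>> jog_arm --rows '[{"x": 0,"y": 0,"z": -1,"turn": 0,"hand": 0},{"x": 0,"y": 0,"z": -1,"turn": 0,"hand": 0},{"x": 0,"y": 0,"z": 0,"turn": 0,"hand": 0},{"x": 0,"y": 0,"z": 0,"turn": 0,"hand": 0}]'

```text
t: 16.4
eef_pos: [0.5125, 0.1535, 0.1177]
ee_rot: [0.985, -0.171, 0.0, -0.001]
wrist_force: [-8.5, -3.3, 21.2]
width: 0.283
grasp_force: 111.4
```

```bash
python3 st.py
```

```text
16.4 q [ 2.9000e-01  1.6700e-01 -2.4150e-01  1.1606e+00  1.8000e-03 -2.5077e+00] p [0.5125 0.1535 0.1177] toolz [ 0.0012  0.0022 -1.    ] yaw -0.3439 F [-8.5 -3.3 21.2] T [-0.73  1.98 -0.05] g 111.44171476364136
```

>>> jog_arm --rows '[{"x": -0.5,"y": 0,"z": -1,"turn": 0,"hand": 0},{"x": 0,"y": 0,"z": 0,"turn": 0,"hand": 0},{"x": 0,"y": 0,"z": 0,"turn": 0,"hand": 0},{"x": 0,"y": 0,"z": 0,"turn": 0,"hand": 0},{"x": 0,"y": 0,"z": 0,"turn": 0,"hand": 0}]'

```text
t: 16.9
eef_pos: [0.5124, 0.1535, 0.1176]
ee_rot: [0.985, -0.171, 0.001, -0.001]
wrist_force: [-8.1, -2.6, 25.0]
width: 0.284
grasp_force: 112.1
```

```bash
python3 st.py; python3 - <<'E'
from h import *
im=shot('scene','s2.png');u,v=proj('scene',[.51,.153,.1]).astype(int)
cv2.imwrite('pics/s2c.png',cv2.resize(im[v-60:v+60,u-80:u+80],None,fx=4,fy=4,interpolation=cv2.INTER_CUBIC))
E
```

```text
16.9 q [ 2.9020e-01  1.6570e-01 -2.4310e-01  1.1586e+00  1.5000e-03 -2.5074e+00] p [0.5124 0.1535 0.1176] toolz [ 0.0028  0.0024 -1.    ] yaw -0.344 F [-8.1 -2.6 25. ] T [-0.88  2.11  0.03] g 112.13214039802551
```

View pics/s2c.png

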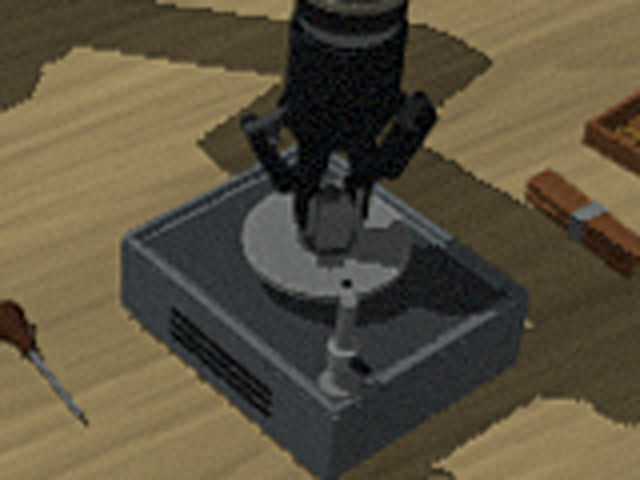

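The picture shows the disc at (325,245) low over the deck on the hub, level, with the fingers on its block at (330,220). Height and force agree that it is home, so I'm handing in.

```bash
python3 -c "
from rig import robot
print(robot.close_job())"
```

```text
the job is handed in; nothing more can be done
None
```

I handed the job in with the large lap keyed into the hub and against its hard stop, still gripped (about 112 N) and pressed down with roughly 28 N; the hand-in returned no verdict.

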